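# Hold the bench tweezers at the set gap

### The arm

A 6-joint arm with a two-finger parallel gripper is mounted at the origin on a cart in front of the work surface, level with it; the furniture and walls round the work are solid. World frame = base frame: x ahead of the robot, y to its left, z up, the work surface at z = 0. Lengths are in m, angles in degrees, forces in N, time in s.
With the tool pointing down it reaches from about 0.375 to 0.9 m from the base axis. Payload 3.1 kg.
Tool frame: the origin (TCP) lies on the centre line of the jaws, within the pads' length; the fingertips stand 25 mm ahead of it and the grasp point (between the pads) lies 6 mm ahead of it; z points along the fingers, y is the line along which they close (so a half turn about z gives the same grasp; the last joint's range is limited). The gripper opens to 87 mm and grips with 3 to 60 N. Pads are 19 mm wide; open, the fingers measure 117 mm over their backs; the gripper's body (75 mm by 190 mm) begins 51 mm behind the grasp point.
Start: joints at [-77.779, 30.224, 82.088, -0, 67.689, -10.227], TCP at [0.239, -0.578, 0.248] pointing down, gripper open.
Joint ranges: [-176.69, 176.69], [-43.24, 126.21], [12.49, 139.97], [-82, 262], [0, 151.66], [-163.58, 163.58]. Speed limits (degrees/s): [159.86, 159.86, 180, 180, 180, 180].

### API

Orientations are given as a 3x3 rotation matrix whose columns are the frame's x, y, z axes.
In Python, from rig import * gives the robot as it stands.
- The arm moves only by the tool step_arm, never from a script. Its argument "steps" is a list of rows, each a list of 7 numbers: the shift along the tool's x, y, z normalised to -1 to 1, where 1 is 0.3 m, then the turn, a rotation vector about the tool's x, y, z normalised to -1 to 1, where 1 is 45 degrees, then the gripper's target within -1 to 1 (shut at 1, half-way at 0, fully open at -1). A call has 1 to 8 rows; each row is the pose to reach, as a shift and turn from the pose commanded when the call began, along the tool's axes at that moment; what a row does not reach only later rows make up. A row lasts 1/12 s, in which the tool goes at most 41.7 mm and 7.16 degrees, less where a joint would pass 70% of its speed; a pose out of reach is approached as far as the arm can. A call with a number of a shift or a turn outside -1 to 1 is refused whole. A call with a gripper value outside its range is refused whole. The fingers move at their own pace and stop on an object; the grip force is fixed at half the most. Time passes only in rows, so rows that repeat a pose let the fingers close. It gives the time, the measured TCP pose, the force, the opening and the grip force at its end, in the units of the state.
- read_state(): the state, without advancing time (a new reading comes with each control period).
- capture(name): name is "scene" or "top" or "wrist"; returns a dict with "image" (400x640x3 uint8, red, green, blue), "vertical_fov" (degrees; the focal length in pixels is half the picture's height over the tangent of half this angle, whatever the lens; pixels are square), "cx", "cy" (the principal point, pixels), "world_from_camera" (4x4, takes a point from camera to world coordinates); the wrist camera has in their place "T_tool_cam" (4x4, takes a point from camera to tool coordinates, whose origin is the TCP and whose axes are the flange's). Camera axes: x right, y down, z forward; pixel columns grow to the right and rows downward; lengths in m; the calibration is good to about 2 mm. A picture is of the moment at which its call begins: read the wrist's pose just before it. There is no depth.
- hand_in(): hands the job in; it is judged then, once.
The state is a dict: "time_s": time; "joint_positions": joint angles; "qvel": joint speeds; "tau": joint torques, N m; "position": TCP position; "tcp_rot": TCP orientation; "force": force on the tool from outside, world axes, zero at the start; "moment": the same for the moment, N m; "opening": opening from 0.0 (shut) to 1.0 (fully open); "grasp_force": force on a finger pad.
Only numpy, scipy, OpenCV 4.12 (cv2) and the standard library are available. Lean on these libraries where they do the work, as an engineer would, in place of code of your own. Each camera call takes 0.05 s, during which the arm holds its last target. There are 200 camera calls.

### The job

I want to slip a pawl spring over the tips of the sprung tweezers clamped in the helping-hand stand. Swing the magnifier arm at least 60 degrees out to the left, clear of the tweezers, then squeeze the two tweezer legs together by their black grips until each tip stands over the dark line on its side of the white setting plate, and finish while still holding them there, steady. Do not let the tips meet, do not shift the setting plate, and leave the things lying round the stand where they are.

Things in the scene. Friction and masses are not known exactly. Their poses are not given: they have to be found in the camera images.
- station: helping-hand stand, fixed to the bench: grey base plate 300x110x12 mm (top 12 mm above the bench) with a 70x150 mm foot for the magnifier post behind on the left. Origin at bench height under the pivot end of the tweezers; its x axis points from tips to pivot (roughly away from the robot; it is turned by up to 0.3 rad), y to the left, z up. The origin's clamp block reaches 79 mm high. The magnifier post stands at x +60, y +110 mm, 18 mm thick
- leg_left: left tweezer leg (+y side), steel strip 180 mm long, 3 mm thick, 14 mm high (7 mm at the tip), its middle height 60 mm above the bench. Origin on its upright pivot at station x -2, y +6 mm; the leg runs along its own -x to the tip. It springs outward to a stop (tip 36 mm from the middle line) and each leg swings by itself: the push needed at the grip is about 3 N at the stop and about 8 N when the tips are 22 mm apart; it springs back open when let go
- leg_right: right tweezer leg (-y side), mirror image of the left one, pivot at station x -2, y -6 mm
- tip_left (a point): tip of the left leg, middle of its thickness and height, 60 mm above the bench, 180 mm from the pivot
- tip_right (a point): tip of the right leg, likewise
- grip_left (a point): centre of the outer face of the left leg's black ribbed grip (44 mm long, 20 mm high: from 50 to 70 mm above the bench), 100 mm from the pivot, so a tip moves 1.8 times as far as its grip. Between here and the base plate the space is free; the sprung-open legs measure 56 mm over the grips
- grip_right (a point): centre of the outer face of the right leg's black grip, likewise
- line_left (a point): dark line on the white setting plate for the left tip, 54 mm long, 8 mm wide, 1 mm thick, on the plate's top 50 mm above the bench (5 mm below the tips). Origin at its middle, x axis along the line, y across it. The two lines spread as a V towards the robot side: the left one lies 17 mm left of the station's middle line at its middle and spreads 0.5 mm per mm towards station -x
- line_right (a point): dark line for the right tip, mirror image of the left one
- setting_plate (a joint): position of the setting plate (white, 60x84x6 mm, with a lock screw 12 mm wide and 10 mm tall on the middle of its front edge) along the station's x axis in m, between -0.013 and 0.013, differs each time and is to be left: beneath the tips the lines' middles stand about 0.034 m plus this value apart. It is stiff, but about 12 N shifts it
- plate_centre (a point): middle of the setting plate's top, 50 mm above the bench; at station x -179 mm when the slide reads 0
- magnifier (a joint): angle of the magnifier arm in rad: 0 with the lens right above the tweezers, growing as it swings to the left (clockwise from above), stop at 1.5. It turns with light friction and stays where it is left
- magnifier_knob (a point): middle of the grip of the upright round black knob on top of the magnifier arm, 140 mm from the hinge axis; 18 mm thick, free from 154 to 186 mm above the bench, this point at 170 mm. The arm and lens (84 mm across, centre 194 mm from the hinge) lie at 130 to 150 mm
- magnifier_hinge (a point): point on the upright hinge axis of the magnifier arm, 170 mm above the bench
- tin: green tin, 52x90x23 mm; a bystander, origin at the middle of its underside
- tub: black and yellow grease tub, 70 mm across, 74 mm tall; a bystander, origin at the middle of its underside
- tape: yellow roll of tape, 75 mm across, 19 mm tall; a bystander, origin at the middle of its underside
- pedal_loose: black flat pedal, 107x92x22 mm; a bystander, origin at the middle of its underside

How it is judged (in metres and radians):
On the way, in this order (a step that is already met when the one before it is completed fails the run):
1. the magnifier arm is swung clear to the left (value of joint magnifier above 0.95 rad), for 0.2 s.
2. both tips are squeezed over their lines and held steady for a second (value of joint magnifier above 0.95 rad and y of tip_left in the frame of line_left between -0.004 and 0.004 m and y of tip_right in the frame of line_right between -0.004 and 0.004 m and contact force between the fingers and leg_left above 1 N and angular speed of each of leg_left, leg_right below 0.1 rad/s and contact force between the fingers and leg_right above 1 N), for 1 s.
At the end, for the whole second after the job is handed in: The magnifier stands more than 0.95 rad round; the middle of each tip is within 4 mm of the centre of its line (within the line's width), measured across the line; the fingers press each leg with more than 1 N and the legs turn slower than 0.1 rad/s: still squeezed and held at the end (all of step 2); the arm keeps its last pose, push and grip.
It fails at once if the tips meet (under 5 mm apart) (distance between tip_left and tip_right below 0.005 m).
It fails at once if the setting plate is shifted by more than 3 mm (distance of plate_centre from where it was at the start of the episode above 0.003 m).
It fails at once if a bystander is moved by more than 30 mm (distance of any of tin, tub, tape, pedal_loose from where it was at the start of the episode above 0.03 m).
It also fails if it takes over 46 s, if anything falls off the work surface, if the arm or the gripper's body presses on something with over 40 N, if the wrist force passes 120 N, or if a joint passes its speed limit or range.

## Working session

There is one attempt and no reset: what is moved stays moved. The work goes in short steps, Python scripts to look and compute and a tool call to move; the robot and the scene stay as the last step left them, time stands still between calls to the robot, and variables do not carry over. Pictures are saved under pics/ and viewed, at most 10 in all, crops included, and the job is handed in when it is done.

Besides the shell and the picture viewer there is one more tool, called by a JSON object that holds its "op" and its "data", one argument or row to a line. step_arm: Moves the arm, as the interface text tells. Scaled input: -1 to 1 covers 0.3 m each way for a shift and 45 degrees each way for a turn. Its arguments: {"type":"object","properties":{"steps":{"type":"array"}},"required":["steps"]}

```bash
mkdir -p pics; cat > h.py <<'E'
from rig import *
import numpy as np, cv2
def snap(cam,fn):
    c=capture(cam); cv2.imwrite('pics/'+fn+'.png',c['image'][:,:,::-1]); np.save('pics/'+fn+'.npy',c,allow_pickle=True); return c
def load(fn): return np.load('pics/'+fn+'.npy',allow_pickle=True).item()
def cast(c,u,v,z,T=None):
    T=c['world_from_camera'] if T is None else T
    T=np.array(T); f=200/np.tan(np.radians(c['vertical_fov'])/2)
    d=T[:3,:3]@np.array([(u-c['cx'])/f,(v-c['cy'])/f,1]); o=T[:3,3]
    return o+d*(z-o[2])/d[2]
def proj(c,p,T=None):
    T=np.array(c['world_from_camera'] if T is None else T); f=200/np.tan(np.radians(c['vertical_fov'])/2)
    q=T[:3,:3].T@(np.array(p)-T[:3,3]); return q[0]/q[2]*f+c['cx'],q[1]/q[2]*f+c['cy']
E
python3 - <<'E'
from h import *
for n in('scene','top'):
    c=snap(n,n+'0'); print(n,c['vertical_fov'],c['cx'],c['cy'],np.round(c['world_from_camera'],3).tolist())
s=read_state(); print(s['time_s'],np.round(s['tcp_rot'],3).tolist())
E
```

```text
scene 54.125937584099596 321.50150496423913 199.0588239278033 [[-0.82, -0.305, 0.484, -0.009], [-0.572, 0.411, -0.71, 0.801], [0.018, -0.859, -0.512, 0.719], [0.0, 0.0, 0.0, 1.0]]
top 53.22436672254911 320.6649883327449 197.8363183941936 [[0.029, -0.996, 0.087, 0.469], [-0.999, -0.027, 0.028, -0.057], [-0.026, -0.088, -0.996, 1.322], [0.0, 0.0, 0.0, 1.0]]
0.1 [[0.924, 0.382, -0.0], [0.382, -0.924, 0.002], [0.0, -0.002, -1.0]]
```

View pics/top0.png

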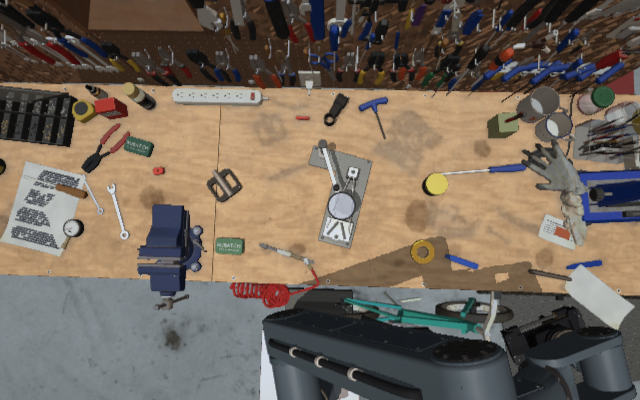

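View pics/scene0.png

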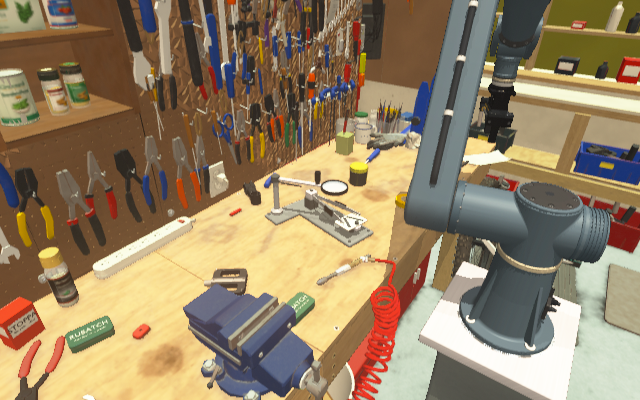

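The top view shows the stand near (345,195), with the hinge near (322,146), the lens at (341,207) and the plate below it. The scene view shows the knob at (318,177). I'll zoom in on both.

```bash
python3 - <<'E'
from h import *
a=load('top0')['image'][130:260,290:390]; b=load('scene0')['image'][165:250,260:380]
a=cv2.resize(a,None,fx=4.5,fy=4.5,interpolation=cv2.INTER_CUBIC)
b=cv2.resize(b,None,fx=2.9,fy=2.9,interpolation=cv2.INTER_CUBIC)
o=np.zeros((585,800,3),np.uint8); o[:a.shape[0],:a.shape[1]]=a; o[:b.shape[0],450:450+b.shape[1]]=b[:,:350]
cv2.imwrite('pics/z0.png',o[:,:,::-1])
E
```

```text
(no output)
```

View pics/z0.png

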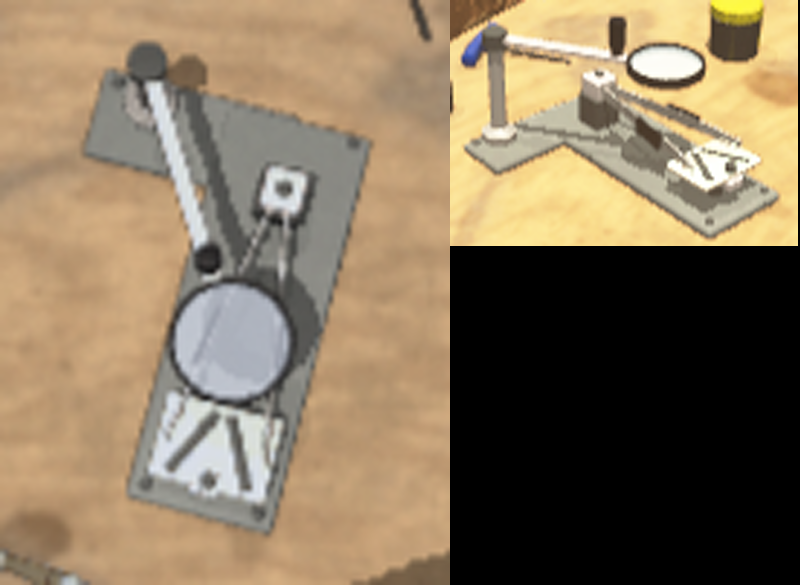

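```bash
python3 - <<'E'
from h import *
c=load('top0'); s=load('scene0')
Z=lambda x,y:(x/4.5+290-.4,y/4.5+130-.4)
P={}
for n,x,y,z in [('knob',208,257,.18),('hinge',147,60,.16),('lens',232,341,.15),('nl',130,495,.012),('nr',268,533,.012),('fr',372,145,.012),('block',287,188,.079),('screw',208,480,.06)]:
    P[n]=cast(c,*Z(x,y),z); print(n,np.round(P[n],4))
print('knob-hinge',np.linalg.norm((P['knob']-P['hinge'])[:2]),'lens-hinge',np.linalg.norm((P['lens']-P['hinge'])[:2]))
print('w',np.linalg.norm(P['nr']-P['nl']),'l',np.linalg.norm(P['fr']-P['nr']))
d=P['fr']-P['nr'];print('yaw',np.arctan2(d[1],d[0]));d=P['nl']-P['nr'];print(np.arctan2(-d[0],d[1]))
d=P['block']-P['screw'];print('yaw',np.arctan2(d[1],d[0]))
print('scene knob',cast(s,317.9,177.4,.17), proj(s,[*P['knob'][:2],.17]))
E
```

```text
knob [ 0.6024 -0.0672  0.18  ]
hinge [ 0.734  -0.0239  0.16  ]
lens [ 0.5511 -0.0846  0.15  ]
nl [ 0.4468 -0.0167  0.012 ]
nr [ 0.4224 -0.1173  0.012 ]
fr [ 0.7081 -0.1871  0.012 ]
block [ 0.6641 -0.1219  0.079 ]
screw [ 0.4596 -0.0724  0.06  ]
knob-hinge 0.1385238823906423 lens-hinge 0.1926703967061077
w 0.10349147969375609 l 0.29408156631600596
yaw -0.23971220854643255
-0.23744250268550915
yaw -0.2377225863215389
scene knob [ 0.59215001 -0.05833917  0.17      ] (np.float64(316.8358428624369), np.float64(175.3794006281281))
```

The stand's yaw comes out at about -0.238 rad, and the measured sizes match those given. Next I move above the knob.

{"op": "step_arm", "data": {
  "steps": [
    [0.88,-0.56,0,0,0,0.1,-1],
    [0.88,-0.56,0,0,0,0.1,-1],
    [0.88,-0.56,0,0,0,0.1,-1],
    [0.88,-0.56,0,0,0,0.1,-1],
    [0.88,-0.56,0,0,0,0.1,-1],
    [0.88,-0.56,0,0,0,0.1,-1],
    [0.88,-0.56,0,0,0,0.1,-1],
    [0.88,-0.56,0,0,0,0.1,-1]
  ]
}}

```text
time_s: 0.77
position: [0.4198, -0.3171, 0.2472]
tcp_rot: [[0.951, 0.311, -0.0], [0.311, -0.951, 0.003], [0.0, -0.003, -1.0]]
force: [-0.5, -0.0, -1.2]
opening: 1.001
grasp_force: 0.0
```

```bash
cat >> h.py <<'E'
def to(p,yaw=None):
    "normalised tool shift to world p, and z turn to bring tool y to world angle yaw (deg, mod 180)"
    s=read_state(); R=np.array(s['tcp_rot']); d=R.T@(np.array(p)-np.array(s['position']))/.3
    cur=np.degrees(np.arctan2(R[1,1],R[0,1])); t=0 if yaw is None else -(((yaw-cur)+90)%180-90)
    print('t',s['time_s'],'pos',np.round(s['position'],4),'yaw',round(cur,1),'shift',np.round(d,3),'turn',round(t/45,3),'q',np.round(s['joint_positions'],1),'F',np.round(s['force'],1),'op',round(s['opening'],3),'gf',s['grasp_force'])
E
python3 -c "
from h import *
to([.598,-.065,.25],-72)"
```

```text
t 0.7667 pos [ 0.4198 -0.3171  0.2472] yaw -71.9 shift [ 0.826 -0.614 -0.007] turn 0.002 q [-49.3  22.7  96.2   0.1  61.3  22.6] F [-0.5 -0.  -1.2] op 1.001 gf 0.0
```

{"op": "step_arm", "data": {
  "steps": [
    [0.82,-0.61,0,0,0,0,-1],
    [0.82,-0.61,0,0,0,0,-1],
    [0.82,-0.61,0,0,0,0,-1],
    [0.82,-0.61,0,0,0,0,-1],
    [0.82,-0.61,0,0,0,0,-1],
    [0.82,-0.61,0,0,0,0,-1],
    [0.82,-0.61,0,0,0,0,-1],
    [0.82,-0.61,0,0,0,0,-1]
  ]
}}

```text
time_s: 1.43
position: [0.5984, -0.0669, 0.2473]
tcp_rot: [[0.95, 0.312, 0.002], [0.312, -0.95, 0.002], [0.002, -0.001, -1.0]]
force: [0.1, 0.4, -0.6]
opening: 1.002
grasp_force: 0.0
```

```bash
python3 -c "
from h import *
s=read_state(); c=snap('wrist','w1')
T=np.eye(4);T[:3,:3]=s['tcp_rot'];T[:3,3]=s['position'];T=T@np.array(c['T_tool_cam']);np.save('pics/T1.npy',T)
print(np.round(c['T_tool_cam'],3).tolist(),c['vertical_fov'],proj(c,[.602,-.067,.186],T))
to([.6,-.065,.186],-72)"
```

```text
[[0.001, -0.955, -0.298, 0.082], [1.0, 0.001, 0.001, 0.0], [-0.0, -0.298, 0.955, -0.139], [0.0, 0.0, 0.0, 1.0]] 58.99352711619564 (np.float64(326.9392067152087), np.float64(225.38591598439032))
t 1.4833 pos [ 0.5988 -0.0666  0.2472] yaw -71.8 shift [ 0.005 -0.003  0.204] turn 0.005 q [-17.   28.5  85.5   0.2  65.9  54.7] F [ 1.  -0.2  1.1] op 0.999 gf 0.0
```

View pics/w1.png

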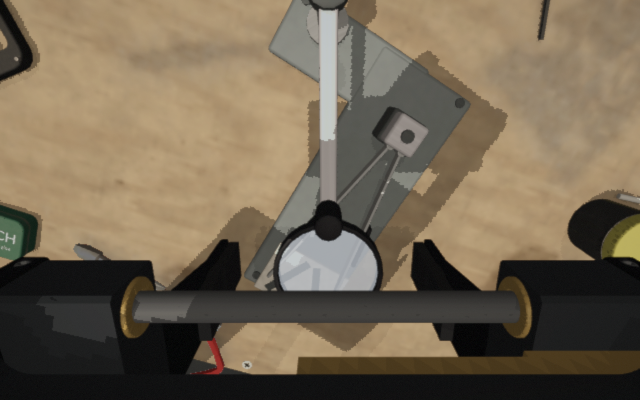

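The wrist view shows the knob top at about (328,228) against a prediction of (327,225), so the knob position is confirmed. I lower around it and close to a cage of about 28 mm.

{"op": "step_arm", "data": {
  "steps": [
    [0.01,0,0.1,0,0,0,-1],
    [0.01,0,0.2,0,0,0,-0.5],
    [0.01,0,0.215,0,0,0,0.36],
    [0.01,0,0.215,0,0,0,0.36],
    [0.01,0,0.215,0,0,0,0.36],
    [0.01,0,0.215,0,0,0,0.36],
    [0.01,0,0.215,0,0,0,0.36],
    [0.01,0,0.215,0,0,0,0.36]
  ]
}}

```text
time_s: 2.15
position: [0.5997, -0.0712, 0.1846]
tcp_rot: [[0.951, 0.308, 0.003], [0.308, -0.951, -0.001], [0.002, 0.002, -1.0]]
force: [0.9, 0.1, 0.2]
opening: 0.556
grasp_force: 0.0
```

```bash
python3 - <<'E'
from h import *
to([.6015,-.067,.183])
s=read_state();R=np.array(s['tcp_rot']);p=np.array(s['position'])
H=np.array([.734,-.0239]);k=np.array([.6015,-.067])
for a in range(10,95,10):
    t=-np.radians(a);M=np.array([[np.cos(t),-np.sin(t)],[np.sin(t),np.cos(t)]])
    w=H+M@(k-H); print(a,w,np.round(R.T@(np.array([*w,p[2]])-p)/.3,3)[:2],round(a/45,3))
E
```

```text
t 2.15 pos [ 0.5997 -0.0712  0.1846] yaw -72.1 shift [ 0.01  -0.012  0.005] turn 0.0 q [-17.4  32.9  88.8  -0.   58.2  54.7] F [0.9 0.1 0.2] op 0.556 gf 0.0
10 [ 0.59602874 -0.04333683] [ 0.017 -0.092] 0.222
20 [ 0.59474966 -0.01908308] [ 0.038 -0.171] 0.444
30 [0.59770163 0.00502431] [ 0.072 -0.244] 0.667
40 [0.60479497 0.02825284] [ 0.118 -0.31 ] 0.889
50 [0.61581413 0.04989674] [ 0.175 -0.368] 1.111
60 [0.63042431 0.06929837] [ 0.242 -0.414] 1.333
70 [0.64818158 0.0858682 ] [ 0.315 -0.449] 1.556
80 [0.6685464  0.09910279] [ 0.393 -0.47 ] 1.778
90 [0.6909 0.1086] [ 0.474 -0.477] 2.0
```

{"op": "step_arm", "data": {
  "steps": [
    [0.01,-0.012,0,0,0,0,0.36],
    [0.01,-0.05,0,0,0,0.07,0.36],
    [0.017,-0.092,0,0,0,0.14,0.36],
    [0.026,-0.132,0,0,0,0.21,0.36],
    [0.038,-0.171,0,0,0,0.28,0.36],
    [0.055,-0.208,0,0,0,0.35,0.36],
    [0.072,-0.244,0,0,0,0.42,0.36],
    [0.094,-0.278,0,0,0,0.49,0.36]
  ]
}}

```text
time_s: 2.82
position: [0.5999, 0.018, 0.1836]
tcp_rot: [[0.997, -0.074, -0.0], [-0.074, -0.997, -0.0], [0.0, 0.0, -1.0]]
force: [-0.5, -0.7, 0.6]
opening: 0.324
grasp_force: 0.4
```

```bash
python3 - <<'E'
from h import *
to([.601,.0167,.1846])
s=read_state();R=np.array(s['tcp_rot']);p=np.array(s['position'])
H=np.array([.734,-.0239]);k=np.array([.6015,-.067])
for a in range(35,85,5):
    t=-np.radians(a);M=np.array([[np.cos(t),-np.sin(t)],[np.sin(t),np.cos(t)]])
    w=H+M@(k-H); print(a,np.round(R.T@(np.array([*w,p[2]])-p)/.3,3)[:2])
E
```

```text
t 2.8167 pos [0.5999 0.018  0.1836] yaw -94.2 shift [ 0.004  0.004 -0.003] turn 0.0 q [-8.9 32.8 89.3 -0.  58.  85.3] F [-0.5 -0.7  0.6] op 0.324 gf 0.3765376542250465
35 [0.003 0.004]
40 [ 0.014 -0.035]
45 [ 0.028 -0.073]
50 [ 0.045 -0.11 ]
55 [ 0.065 -0.145]
60 [ 0.089 -0.178]
65 [ 0.115 -0.209]
70 [ 0.144 -0.237]
75 [ 0.175 -0.263]
80 [ 0.208 -0.286]
```

{"op": "step_arm", "data": {
  "steps": [
    [0.014,-0.035,0,0,0,0.07,0.36],
    [0.028,-0.073,0,0,0,0.14,0.36],
    [0.045,-0.11,0,0,0,0.21,0.36],
    [0.065,-0.145,0,0,0,0.28,0.36],
    [0.089,-0.178,0,0,0,0.35,0.36],
    [0.115,-0.209,0,0,0,0.42,0.36],
    [0.144,-0.237,0,0,0,0.49,0.36],
    [0.175,-0.263,0,0,0,0.56,0.36]
  ]
}}

```text
time_s: 3.48
position: [0.658, 0.0932, 0.1834]
tcp_rot: [[0.871, -0.491, -0.001], [-0.491, -0.871, -0.0], [-0.001, 0.001, -1.0]]
force: [-0.8, -0.1, -0.6]
opening: 0.323
grasp_force: 0.4
```

{"op": "step_arm", "data": {
  "steps": [
    [0.008,-0.006,0,0,0,0,0.36],
    [0.008,-0.006,0,0,0,0,0.36],
    [0.008,-0.006,0,0,0,0,-0.2],
    [0.008,-0.006,0,0,0,0,-1],
    [0.008,-0.006,0,0,0,0,-1],
    [0.008,-0.006,-0.1,0,0,0,-1],
    [0.008,-0.006,-0.2,0,0,0,-1],
    [0.008,-0.006,-0.25,0,0,0,-1]
  ]
}}

```text
time_s: 4.15
position: [0.6623, 0.0923, 0.2615]
tcp_rot: [[0.872, -0.489, 0.005], [-0.489, -0.872, -0.0], [0.004, -0.002, -1.0]]
force: [1.0, 0.1, 1.0]
opening: 0.685
grasp_force: 0.0
```

```bash
python3 - <<'E'
from h import *
to([.5525,-.093,.25],-103.6)
c=snap('top','top1'); s=load('scene0')
H=np.array([.734,-.0239]);
a=c['image'][110:260,290:420]
cv2.imwrite('pics/z1.png',cv2.resize(a,None,fx=4,fy=4,interpolation=cv2.INTER_CUBIC)[:,:,::-1])
E
```

```text
t 4.15 pos [0.6623 0.0923 0.2615] yaw -119.3 shift [-0.017  0.718  0.037] turn -0.349 q [ -1.6  32.8  74.6  -0.   72.3 117.7] F [1.  0.1 1. ] op 0.685 gf 0.0
```

View pics/z1.png

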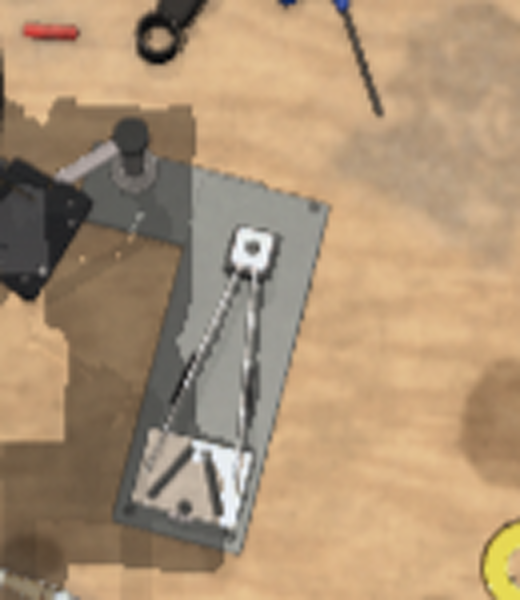

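The arm is swung out (hinge at about (130,135), arm running lower left to (60,178)), and the legs and both lines are now in view. I'll go over the grips turned half round, so the wrist camera looks down on the tips.

{"op": "step_arm", "data": {
  "steps": [
    [-0.017,0.72,0.04,0,0,-1,-1],
    [-0.017,0.72,0.04,0,0,-1,-1],
    [-0.017,0.72,0.04,0,0,-1,-1],
    [-0.017,0.72,0.04,0,0,-1,-1],
    [-0.017,0.72,0.04,0,0,-1,-1],
    [-0.017,0.72,0.04,0,0,-1,-1],
    [-0.017,0.72,0.04,0,0,-1,-1],
    [-0.017,0.72,0.04,0,0,-1,-1]
  ]
}}

```text
time_s: 4.87
position: [0.5496, -0.0945, 0.2456]
tcp_rot: [[0.963, 0.269, -0.001], [0.269, -0.963, 0.001], [-0.001, -0.001, -1.0]]
force: [-0.3, 0.7, -0.0]
opening: 0.998
grasp_force: 0.0
```

{"op": "step_arm", "data": {
  "steps": [
    [0,0,0,0,0,-1,-1],
    [0,0,0,0,0,-1,-1],
    [0,0,0,0,0,-1,-1],
    [0,0,0,0,0,-1,-1],
    [0,0,0,0,0,-1,-1],
    [0,0,0,0,0,-1,-1],
    [0,0,0,0,0,-1,-1]
  ]
}}

```text
time_s: 5.45
position: [0.5509, -0.0925, 0.2457]
tcp_rot: [[0.486, 0.874, -0.0], [0.874, -0.486, 0.0], [0.0, -0.001, -1.0]]
force: [0.2, 0.3, -1.3]
opening: 1.005
grasp_force: 0.0
```

{"op": "step_arm", "data": {
  "steps": [
    [0,0,0,0,0,-1,-1],
    [0,0,0,0,0,-1,-1],
    [0,0,0,0,0,-1,-1],
    [0,0,0,0,0,-1,-1],
    [0,0,0,0,0,-1,-1],
    [0,0,0,0,0,-1,-1],
    [0,0,0,0,0,-1,-1]
  ]
}}

```text
time_s: 6.03
position: [0.5508, -0.0925, 0.2457]
tcp_rot: [[-0.275, 0.962, -0.001], [0.962, 0.275, 0.0], [0.0, -0.0, -1.0]]
force: [-0.7, 0.5, 0.1]
opening: 1.003
grasp_force: 0.0
```

{"op": "step_arm", "data": {
  "steps": [
    [0,0,0,0,0,-1,-1],
    [0,0,0,0,0,-1,-1],
    [0,0,0,0,0,-1,-1],
    [0,0,0,0,0,-1,-1],
    [0,0,0,0,0,-1,-1],
    [0,0,0,0,0,-1,-1],
    [0,0,0,0,0,-1,-1]
  ]
}}

```text
time_s: 6.62
position: [0.5509, -0.0925, 0.2457]
tcp_rot: [[-0.874, 0.486, -0.0], [0.486, 0.874, 0.0], [0.001, 0.0, -1.0]]
force: [-0.3, -0.1, -0.4]
opening: 1.002
grasp_force: 0.0
```

```bash
python3 -c "
from h import *
to([.5525,-.093,.15],76.4)"
```

```text
t 6.6167 pos [ 0.5509 -0.0925  0.2457] yaw 60.9 shift [-0.006  0.001  0.319] turn -0.344 q [-21.   25.2  91.8   0.   63.  -81.9] F [-0.3 -0.1 -0.4] op 1.002 gf 0.0
```

{"op": "step_arm", "data": {
  "steps": [
    [0,0,0.1,0,0,-0.344,-1],
    [0,0,0.2,0,0,-0.344,-1],
    [0,0,0.32,0,0,-0.344,-1],
    [0,0,0.35,0,0,-0.344,-1],
    [0,0,0.35,0,0,-0.344,-1]
  ]
}}

```text
time_s: 7.03
position: [0.5488, -0.092, 0.1382]
tcp_rot: [[-0.971, 0.24, -0.007], [0.24, 0.971, 0.003], [0.007, 0.001, -1.0]]
force: [0.8, -0.1, -1.0]
opening: 1.002
grasp_force: 0.0
```

```bash
cat >> h.py <<'E'
def wsnap(fn):
    s=read_state(); c=snap('wrist',fn)
    T=np.eye(4);T[:3,:3]=s['tcp_rot'];T[:3,3]=s['position'];c['world_from_camera']=T@np.array(c['T_tool_cam'])
    np.save('pics/'+fn+'.npy',c,allow_pickle=True); return c
E
python3 -c "
from h import *
wsnap('w2')
to([.5525,-.093,.066],76.4)"
```

```text
t 7.0833 pos [ 0.5504 -0.0926  0.1402] yaw 76.1 shift [-0.008  0.     0.247] turn -0.006 q [-21.   33.7  97.2   0.   49.3 -97.1] F [ 0.1 -0.2  0.2] op 1.0 gf 0.0
```

View pics/w2.png

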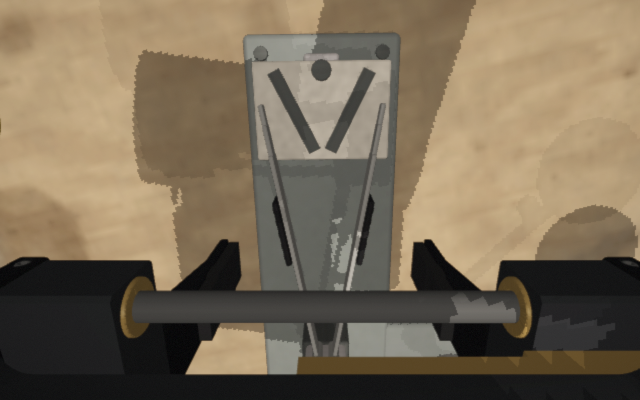

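The wrist view shows the tips at about (263,105) and (383,104), the lines as a V from (274,72)–(315,150) and (370,70)–(330,150), and the grips near (282,230) and (366,230). I'll convert these to positions.

```bash
python3 - <<'E'
from h import *
c=load('w2')
P={n:cast(c,u,v,z) for n,u,v,z in [('tL',382.5,104,.0635),('tR',263,105,.0635),('lLf',370.5,70.5,.051),('lLb',330.5,151,.051),('lRf',273.5,72,.051),('lRb',315,151,.051),('scr',321,69,.06),('gLf',372,198,.07),('gLb',361,264,.07),('gRf',275,198,.07),('gRb',290,264,.07)]}
m=(P['tL']+P['tR'])/2; g=sum(P[k] for k in('gLf','gLb','gRf','gRb'))/4
print('tips mid',m,'grip mid',g,'tip gap',np.linalg.norm(P['tL']-P['tR']),'linelen',np.linalg.norm(P['lLf']-P['lLb']))
d=g-m;print('yaw grip-tip',np.arctan2(d[1],d[0]));d=P['tL']-P['tR'];print(np.arctan2(-d[0],d[1]))
ex=np.array([np.cos(-.238),np.sin(-.238)]);ey=np.array([-ex[1],ex[0]])
O=np.array([.6497,-.1166])
for k,p in P.items(): print(k,np.round(p,4),'st',np.round([(p[:2]-O)@ex,(p[:2]-O)@ey],4))
E
```

```text
tips mid [ 0.47635636 -0.07604921  0.0635    ] grip mid [ 0.55179705 -0.09360046  0.07      ] tip gap 0.06986939796738595 linelen 0.054218206516103984
yaw grip-tip -0.22858339331915586
-0.2334478823096219
tL [ 0.4844 -0.0421  0.0635] st [-0.1782  0.0335]
tR [ 0.4683 -0.11    0.0635] st [-0.1779 -0.0364]
lLf [ 0.4644 -0.0435  0.051 ] st [-0.1973  0.0273]
lLb [ 0.5059 -0.0784  0.051 ] st [-0.1487  0.0033]
lRf [ 0.4512 -0.1005  0.051 ] st [-0.1967 -0.0311]
lRb [ 0.5035 -0.088   0.051 ] st [-0.1488 -0.0067]
scr [ 0.457  -0.0723  0.06  ] st [-0.1977 -0.0024]
gLf [ 0.5371 -0.06    0.07  ] st [-0.1228  0.0284]
gLb [ 0.5792 -0.076   0.07  ] st [-0.0781  0.0228]
gRf [ 0.5228 -0.1177  0.07  ] st [-0.123 -0.031]
gRb [ 0.5681 -0.1207  0.07  ] st [-0.0783 -0.0232]
```

{"op": "step_arm", "data": {
  "steps": [
    [-0.006,-0.003,0.08,0,0,-0.006,-1],
    [-0.006,-0.003,0.16,0,0,-0.006,-1],
    [-0.006,-0.003,0.22,0,0,-0.006,-1],
    [-0.006,-0.003,0.247,0,0,-0.006,-1],
    [-0.006,-0.003,0.247,0,0,-0.006,-1],
    [-0.006,-0.003,0.247,0,0,-0.006,-1]
  ]
}}

```text
time_s: 7.58
position: [0.5536, -0.0948, 0.0683]
tcp_rot: [[-0.972, 0.235, 0.002], [0.235, 0.972, -0.001], [-0.002, -0.0, -1.0]]
force: [0.8, 0.3, -0.1]
opening: 0.999
grasp_force: 0.0
```

```bash
python3 -c "
from h import *
to([.552,-.094,.066],76.4)"
```

```text
t 7.5833 pos [ 0.5536 -0.0948  0.0683] yaw 76.4 shift [0.006 0.001 0.008] turn 0.001 q [-21.1  40.6  99.    0.   40.3 -97.5] F [ 0.8  0.3 -0.1] op 0.999 gf 0.0
```

Good; now squeeze gradually to about 43 mm and check.

{"op": "step_arm", "data": {
  "steps": [
    [0,0,0,0,0,0,-0.5],
    [0,0,0,0,0,0,-0.4],
    [0,0,0,0,0,0,-0.3],
    [0,0,0,0,0,0,-0.2],
    [0,0,0,0,0,0,-0.1],
    [0,0,0,0,0,0,0],
    [0,0,0,0,0,0,0],
    [0,0,0,0,0,0,0]
  ]
}}

```text
time_s: 8.25
position: [0.5516, -0.0942, 0.0672]
tcp_rot: [[-0.972, 0.234, -0.002], [0.234, 0.972, 0.001], [0.002, 0.0, -1.0]]
force: [-3.5, -0.1, 5.7]
opening: 0.53
grasp_force: 5.0
```

{"op": "step_arm", "data": {
  "steps": [
    [0,0,0,0,0,0,0],
    [0,0,0,0,0,0,0],
    [0,0,0,0,0,0,0],
    [0,0,0,0,0,0,0]
  ]
}}

```text
time_s: 8.58
position: [0.5514, -0.0942, 0.0672]
tcp_rot: [[-0.972, 0.234, -0.002], [0.234, 0.972, 0.001], [0.002, 0.0, -1.0]]
force: [-2.9, -0.0, 6.0]
opening: 0.5
grasp_force: 5.3
```

```bash
python3 -c "
from h import *
c=wsnap('w3')
to([.552,-.094,.066],76.4)
cv2.imwrite('pics/z3.png',cv2.resize(c['image'][0:280,160:480],None,fx=2.1,fy=2.1,interpolation=cv2.INTER_CUBIC)[:,:,::-1])"
```

```text
t 8.6333 pos [ 0.5514 -0.0942  0.0672] yaw 76.4 shift [-0.002  0.001  0.004] turn 0.001 q [-21.1  40.6  99.1  -0.   40.4 -97.6] F [-2.6  0.6  5.8] op 0.506 gf 5.276333900474128
```

View pics/z3.png

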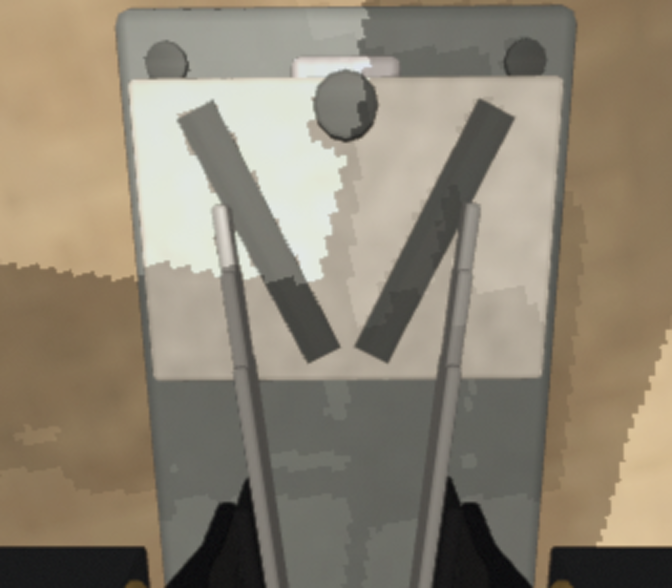

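The tips are at about (223,206) and (472,204) in the zoom, just outside their lines ((196,110)–(323,354) and (496,108)–(373,355)). Next I compute the remaining gap.

```bash
cat > m.py <<'E'
from h import *
def meas(fn,tR,tL,R,L):
    c=load(fn); Z=lambda p:(p[0]/2.1+160-.25,p[1]/2.1-.25)
    ey=None
    tl,tr=[cast(c,*Z(p),.0635)[:2] for p in(tL,tR)]
    ex=np.array([np.cos(-.235),np.sin(-.235)]);ey=np.array([-ex[1],ex[0]])
    mid=None
    for n,t,l in(('L',tl,L),('R',tr,R)):
        a,b=[cast(c,*Z(p),.051)[:2] for p in l]; u=(b-a)/np.linalg.norm(b-a); w=t-a
        s=1 if n=='L' else -1
        perp=(w-u*(w@u))
        print(n,'tip y',t@ey,'perp outward mm',1e3*s*np.sign(perp@ey)*np.linalg.norm(perp),'len',np.linalg.norm(b-a),'along',w@u,'lateral mm',1e3*s*np.sign(perp@ey)*np.linalg.norm(perp)/abs(u[0]*-ey[0]*0+np.dot(u,ex)))
    print('gap',np.linalg.norm(tl-tr))
E
python3 -c "
from m import *
meas('w3',(223,207),(472,205),((196,110),(323,354)),((496,108),(373,355)))"
```

```text
L tip y 0.05941019318347154 perp outward mm 2.4996555376948892 len 0.053991987667515944 along 0.018545562410272835 lateral mm 2.7720437489128047
R tip y 0.013466566907848544 perp outward mm 2.2855868371344576 len 0.05382653122896982 along 0.018769323731111714 lateral mm 2.555659733638947
gap 0.04594482317345294
```

{"op": "step_arm", "data": {
  "steps": [
    [0,0,0,0,0,0,0.035],
    [0,0,0,0,0,0,0.07],
    [0,0,0,0,0,0,0.07],
    [0,0,0,0,0,0,0.07],
    [0,0,0,0,0,0,0.07],
    [0,0,0,0,0,0,0.07],
    [0,0,0,0,0,0,0.07],
    [0,0,0,0,0,0,0.07]
  ]
}}

```text
time_s: 9.3
position: [0.5512, -0.0941, 0.0672]
tcp_rot: [[-0.972, 0.234, -0.003], [0.234, 0.972, 0.001], [0.003, 0.0, -1.0]]
force: [-3.1, 0.2, 5.7]
opening: 0.466
grasp_force: 5.7
```

```bash
python3 -c "
from h import *
c=wsnap('w4')
to([.552,-.094,.066],76.4)
cv2.imwrite('pics/z4.png',cv2.resize(c['image'][0:280,160:480],None,fx=2.1,fy=2.1,interpolation=cv2.INTER_CUBIC)[:,:,::-1])"
```

```text
t 9.35 pos [ 0.5512 -0.0941  0.0672] yaw 76.4 shift [-0.003  0.001  0.004] turn 0.001 q [-21.1  40.6  99.1  -0.   40.4 -97.6] F [-4.1  1.1  6.2] op 0.465 gf 5.740704285890388
```

View pics/z4.png

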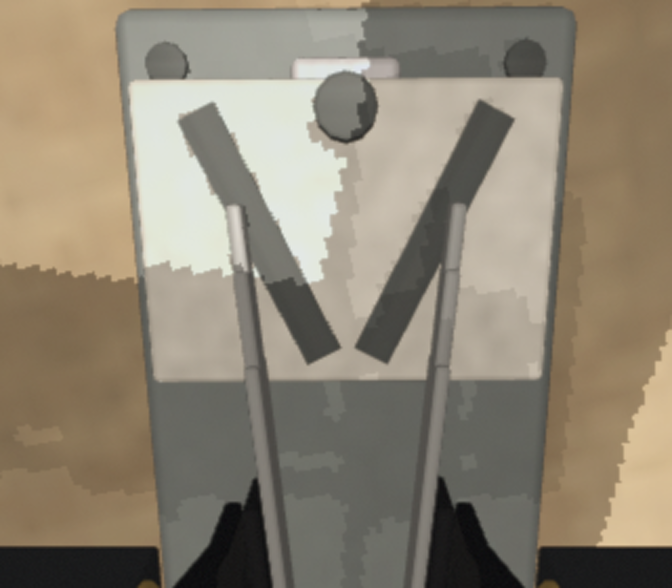

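```bash
python3 -c "
from m import *
meas('w4',(236,208),(459,206),((197,110),(323,354)),((496,108),(373,355)))
c=load('w4'); print(c['world_from_camera'][:3,3]); Z=lambda p:(p[0]/2.1+160-.25,p[1]/2.1-.25)
# plate width check 84 mm at z=.05, and leg thickness
a,b=[cast(c,*Z(p),.05) for p in((140,220),(555,220))];print(np.linalg.norm(a-b),'cx',c['cx'],c['cy'],'midcol',Z((348,0)))"
```

```text
L tip y 0.057044836740745536 perp outward mm 0.42280778380505685 len 0.05399509246170343 along 0.0197461467011106 lateral mm 0.46890460707679077
R tip y 0.015879589518945962 perp outward mm 0.3389658317053646 len 0.053742433780766145 along 0.019921275851480694 lateral mm 0.3784117450687284
gap 0.04116658872553152
[ 0.47188434 -0.07528886  0.20602948]
0.08428099215902174 cx 325.5782226977615 199.5301522800613 midcol (325.46428571428567, -0.25)
```

Both tips are within about 0.5 mm of the line centres. I nudge them in slightly and hold for well over a second.

{"op": "step_arm", "data": {
  "steps": [
    [0,0,0,0,0,0,0.08],
    [0,0,0,0,0,0,0.08],
    [0,0,0,0,0,0,0.08],
    [0,0,0,0,0,0,0.08],
    [0,0,0,0,0,0,0.08],
    [0,0,0,0,0,0,0.08],
    [0,0,0,0,0,0,0.08],
    [0,0,0,0,0,0,0.08]
  ]
}}

```text
time_s: 10.02
position: [0.5512, -0.0941, 0.0672]
tcp_rot: [[-0.972, 0.234, -0.003], [0.234, 0.972, 0.001], [0.003, 0.0, -1.0]]
force: [-3.7, 0.9, 5.8]
opening: 0.465
grasp_force: 5.8
```

{"op": "step_arm", "data": {
  "steps": [
    [0,0,0,0,0,0,0.08],
    [0,0,0,0,0,0,0.08],
    [0,0,0,0,0,0,0.08],
    [0,0,0,0,0,0,0.08],
    [0,0,0,0,0,0,0.08],
    [0,0,0,0,0,0,0.08],
    [0,0,0,0,0,0,0.08],
    [0,0,0,0,0,0,0.08]
  ]
}}

```text
time_s: 10.68
position: [0.5512, -0.0941, 0.0672]
tcp_rot: [[-0.972, 0.234, -0.003], [0.234, 0.972, 0.001], [0.003, 0.0, -1.0]]
force: [-4.1, -0.2, 6.1]
opening: 0.462
grasp_force: 5.8
```

{"op": "step_arm", "data": {
  "steps": [
    [0,0,0,0,0,0,0.08],
    [0,0,0,0,0,0,0.08],
    [0,0,0,0,0,0,0.08],
    [0,0,0,0,0,0,0.08],
    [0,0,0,0,0,0,0.08],
    [0,0,0,0,0,0,0.08],
    [0,0,0,0,0,0,0.08],
    [0,0,0,0,0,0,0.08]
  ]
}}

```text
time_s: 11.35
position: [0.5512, -0.0941, 0.0672]
tcp_rot: [[-0.972, 0.234, -0.003], [0.234, 0.972, 0.001], [0.003, 0.0, -1.0]]
force: [-3.3, 0.3, 6.1]
opening: 0.464
grasp_force: 5.8
```

```bash
python3 -c "
from h import *
c=wsnap('w5');t=snap('top','top5')
to([.552,-.094,.066],76.4)
o=np.zeros((588,800,3),np.uint8)
a=cv2.resize(c['image'][20:200,220:440],None,fx=2,fy=2,interpolation=cv2.INTER_CUBIC);o[:360,:440]=a
b=cv2.resize(t['image'][110:260,290:380],None,fx=3.9,fy=3.9,interpolation=cv2.INTER_CUBIC);o[:585,445:445+351]=b
cv2.imwrite('pics/z5.png',o[:,:,::-1])"
```

```text
t 11.45 pos [ 0.5512 -0.0941  0.0672] yaw 76.4 shift [-0.003  0.001  0.004] turn 0.001 q [-21.1  40.6  99.1  -0.   40.4 -97.6] F [-2.9 -0.3  5.9] op 0.462 gf 5.804434036908788
```

View pics/z5.png

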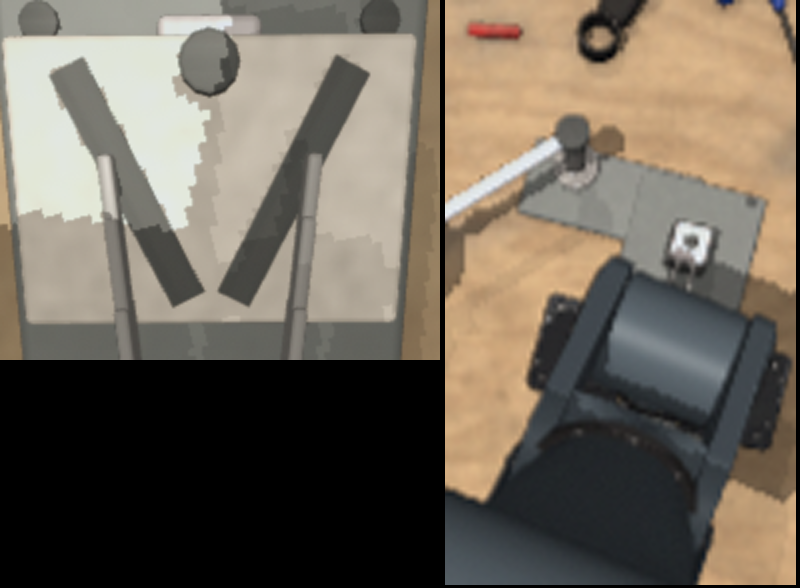

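The tips sit over their lines: at (106,157) and (315,156) they match the line centres once parallax is allowed for. The magnifier stands at about 74° and the hold is steady, so I'm handing in.

```bash
python3 -c "
from rig import *
print(hand_in())"
```

```text
the job is handed in; nothing more can be done
None
```

I handed the job in at about 11.5 s: the magnifier is about 74° out to the left, and both tips are held steady over their lines, within about 0.5 mm of centre by the wrist camera; the hand-in returned no verdict.

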